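# Find the spacer that fits the specimen vice

## Robot

A 7-joint arm with a two-finger parallel gripper is mounted at the origin on a cart in front of the work surface, level with it; the furniture and walls round the work are solid. World frame = base frame: x ahead of the robot, y to its left, z up, the work surface at z = 0. Lengths are in m, angles in rad, forces in N, time in s.
With the tool pointing down it reaches from about 0.35 to 0.9 m from the base axis. Payload 8.1 kg.
Tool frame: the origin (TCP) lies midway between the tips of the shut fingers; the grasp point (between the pads) lies arm.grasp_offset behind it (arm.grasp_offset is the distance from the TCP to the grasp point, in m); z points along the fingers, y is the line along which they close (so a half turn about z gives the same grasp; the last joint's range is limited). The gripper opens to 92 mm and grips with 3 to 60 N. Pads are 19 mm wide; open, the fingers measure 130 mm over their backs; the gripper's body (75 mm by 190 mm) begins 47 mm behind the grasp point.
Start: joints at [1.171, 0.434, 0.025, 1.573, -0.012, 1.134, -0.075], TCP at [0.183, -0.598, 0.195] pointing down, gripper open.
Joint ranges: [-2.62, 2.62], [-0.44, 2.09], [-1.27, 1.32], [0.08, 2.57], [-1.32, 4.46], [0.12, 2], [-2.74, 2.74]. Speed limits (rad/s): [2.22, 2.22, 3.01, 3.01, 3.14, 3.14, 3.14].

## Interface

Orientations are given as a rotation vector (axis times angle).
In Python, from cell import observe, imaging, arm gives the robot as it stands.
- The arm moves only by the tool apply_moves, never from a script. Its argument "commands" is a list of rows, each a list of 5 numbers: the opening in per cent of the stroke, from 0 (shut) to 100 (fully open), then the shift along the world's x, y, z in units of 0.06 m (1.0 is 0.06 m), then the turn about the world's z in units of 0.5 rad (1.0 is 0.5 rad). A call has 1 to 12 rows; each row shifts and turns the commanded pose from where the row before left it; what a row does not reach is not made up. A row lasts 1/8 s, in which the tool goes at most 62.5 mm and 10.7 degrees, less where a joint would pass 70% of its speed; a pose out of reach is approached as far as the arm can. A call with a number of a shift or a turn outside -1 to 1 is refused whole. A call with a gripper value outside its range is refused whole. The fingers move at their own pace and stop on an object; "newtons" is the grip in N (left out, the last holds). Time passes only in rows, so rows that do not move let the fingers close. It gives the time, the measured TCP pose, the force, the opening and the grip force at its end, in the units of the state.
- observe(): the state, without advancing time (a new reading comes with each control period).
- imaging.get_image(name): name is "side" or "top"; returns (picture, depth): 420x560x3 uint8, red, green, blue; 420x560 float32, m along the optical axis (not along the pixel's ray), 0 where there is no reading.
- imaging.camera_params(name): a dict with "camera_matrix" (3x3 intrinsics, pixels), "dist" ([k1, k2, p1, p2, k3] as OpenCV has them; the pictures are not rectified), "origin" and "rotation" of the camera in the world. Camera axes: x right, y up, looking along -z (the intrinsics and any distortion apply to the point x, -y, -z); pixel columns grow to the right and rows downward; lengths in m; the calibration is good to about 2 mm. A picture is of the moment at which its call begins. camera_params takes no time and is no camera call.
- arm.sign_off(): hands the job in; it is judged then, once.
The state is a dict: "clock": time; "joints": joint angles; "dq": joint speeds; "joint_efforts": joint torques, N m; "position": TCP position; "ee_rot": TCP orientation; "force": force on the tool from outside, world axes, zero at the start; "ft_torque": the same for the moment, N m; "width": opening from 0.0 (shut) to 1.0 (fully open); "gripper_force": force on a finger pad.
Only numpy, scipy, OpenCV 4.12 (cv2) and the standard library are available. Lean on these libraries where they do the work, as an engineer would, in place of code of your own. Each camera call takes 0.05 s, during which the arm holds its last target. There are 200 camera calls.

## Task

The jaws of the small sprung vice have been left at an unknown opening. Try the three spacers gently by feel, never forcing one, to find the one that the sprung jaw grips snugly, neither loose nor too thick, and leave it square and upright between the jaws, fully home on the seat and against the fixed jaw. The other two must end up standing upright in their tray; leave the flask and the canister alone.

Things in the scene. Friction and masses are not known exactly. Their poses are not given: they have to be found in the camera images.
- vice: green sprung specimen vice screwed to the bench, 62 x 165 mm. Origin on the bench top, z up; y points across the gap from the fixed jaw to the sprung jaw (to the screw knob), x along the jaws, which are 46 mm long (x -23 to 23). The sprung jaw's face stands 8.5 to 19.5 mm from the fixed one, unknown; its carriage is locked.
- fixed_jaw: the fixed jaw, origin and axes as the vice. Its steel face is the plane y = 0. Both jaw faces are upright from the seat to z = 40 mm, then slope outwards by 4 mm over 10 mm as a lead-in; tops at z = 50 mm, nothing near is higher
- vice_seat (a point): on the seat (slot floor, z = 20 mm above the bench), 8 mm in y from the fixed face, mid-jaw; axes as the vice. The right spacer is 0 to 4 mm thicker than the opening, slides down the last 20 mm against 2 to 10 N of drag and stays pinched; a thinner one drops in and stays loose, a thicker one stops in the lead-in, over 15 mm short of the seat
- vice_spring (a point): mid-jaw point of the vice over its sprung half, 30 mm in y from the fixed face, 50 mm above the bench; it does not show the opening. The sprung face gives way by up to 4 mm with a spring force of 4 to 5.6 N, then meets a hard stop. A fitting spacer let go in the slot is pushed against the fixed jaw, and drags when lifted a little
- spacer_tray: low wooden tray fixed to the bench, 76 x 190 mm with a 12 mm high rim, 4 mm walls, floor 4 mm above the bench. Origin under its centre; its long side is its y axis. The spacers stand in it in a row along y, about 50 mm apart, their thickness roughly along its y
- flask_mid (a point): loose conical glass flask with violet contents, 62 mm across, 102 mm tall, a bystander; the point is half-way up
- can_mid (a point): loose black canister with white lid, 37 mm across, 64 mm tall, a bystander; the point is half-way up
- spacer_blue_mid (a point): centre (half-way up) of the aluminium spacer with a blue band round its top: bar 12 mm thick along its y, 30 mm wide along its x, 75 mm tall along z, foot rounded by 2 mm, 70 to 120 g. Grip it across its 30 mm width, fingertips at least 33 mm above its foot to clear the jaws. Either side may face the fixed jaw
- spacer_yellow_mid (a point): centre (half-way up) of the aluminium spacer with a yellow band round its top: bar 16 mm thick along its y, 30 mm wide along its x, 75 mm tall along z, foot rounded by 2 mm, 70 to 120 g. Grip it across its 30 mm width, fingertips at least 33 mm above its foot to clear the jaws. Either side may face the fixed jaw
- spacer_red_mid (a point): centre (half-way up) of the aluminium spacer with a red band round its top: bar 20 mm thick along its y, 30 mm wide along its x, 75 mm tall along z, foot rounded by 2 mm, 70 to 120 g. Grip it across its 30 mm width, fingertips at least 33 mm above its foot to clear the jaws. Either side may face the fixed jaw

How it is judged:
By the outcome, as a careful person would: the job done as asked, in the order asked, and still so for the second after the job is handed in, with the robot touching nothing.
It also fails if it takes over 72 s, if anything falls off the work surface, if the arm or the gripper's body presses on something with over 40 N, if the wrist force passes 120 N, or if a joint passes its speed limit or range.

## Working session

There is one attempt and no reset: what is moved stays moved. The work goes in short steps, Python scripts to look and compute and a tool call to move; the robot and the scene stay as the last step left them, time stands still between calls to the robot, and variables do not carry over. Pictures are saved under pics/ and viewed, at most 10 in all, crops included, and the job is handed in when it is done.

Besides the shell and the picture viewer there is one more tool, called after "Call:" by a JSON object that holds its "api" and its "payload". apply_moves: Moves the arm, as the interface text tells. Its arguments: {"type":"object","properties":{"commands":{"type":"array"},"newtons":{"type":"number"}},"required":["commands"]}

```bash
ls; mkdir -p pics; python3 - <<'E'
from cell import observe, imaging, arm
import cv2, numpy as np
s=observe(); print({k:np.round(v,3).tolist() for k,v in s.items()}, arm.grasp_offset)
for n in("top","side"):
    p,d=imaging.get_image(n); np.savez(f'pics/{n}0.npz',p=p,d=d); cv2.imwrite(f'pics/{n}0.png',p[:,:,::-1])
    c=imaging.camera_params(n); print(c)
E
```

```text
pics
{'clock': 0.0, 'joints': [1.171, 0.435, 0.025, 1.574, -0.012, 1.134, -0.075], 'dq': [-0.001, 0.002, -0.001, -0.001, -0.001, -0.001, -0.001], 'joint_efforts': [-0.001, -66.788, 0.985, -31.447, -0.06, 0.042, 0.0], 'position': [0.183, -0.597, 0.194], 'ee_rot': [-3.106, -0.464, 0.001], 'force': [0.644, -0.358, 0.78], 'ft_torque': [-0.004, -0.013, 0.023], 'gripper_force': 0.0, 'width': 1.001} 0.0188
{'camera_matrix': array([[510.50207533,   0.        , 271.94389233],
       [  0.        , 510.50207533, 210.78042366],
       [  0.        ,   0.        ,   1.        ]]), 'dist': array([-0.09119248,  0.        ,  0.        ,  0.        ,  0.        ]), 'origin': array([0.50424557, 0.21994821, 0.90442951]), 'rotation': array([ 0.0663178 , -0.07201218, -1.56946854])}
{'camera_matrix': array([[530.27637797,   0.        , 286.21756594],
       [  0.        , 530.27637797, 207.01084497],
       [  0.        ,   0.        ,   1.        ]]), 'dist': array([0.01295093, 0.        , 0.        , 0.        , 0.        ]), 'origin': array([ 0.39887064, -0.45647119,  0.58299404]), 'rotation': array([ 0.95356745, -0.12260919, -0.28014186])}
```

```bash
python3 -c "
import cv2,numpy as np
a=cv2.imread('pics/top0.png');cv2.imwrite('pics/top0b.png',cv2.resize(a,(800,600)))"
```

```text
(no output)
```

View pics/top0b.png

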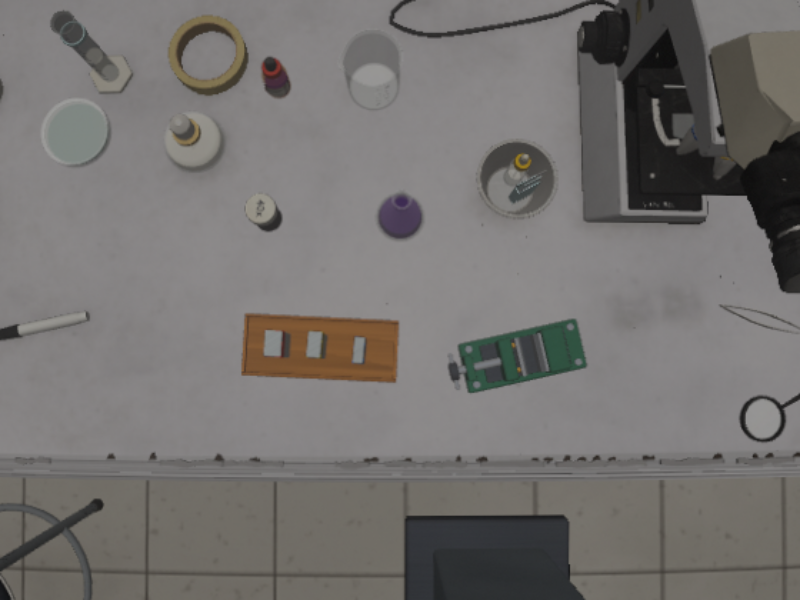

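View pics/side0.png

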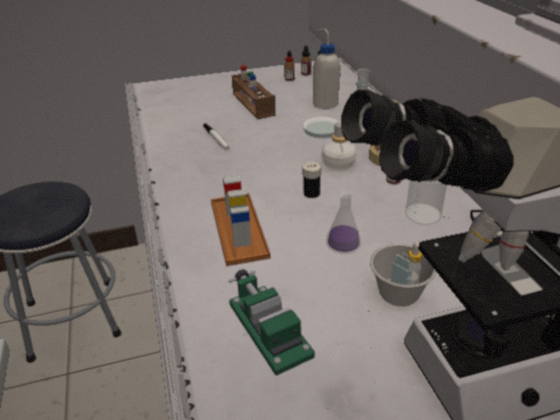

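Top view (800×600): red, yellow and blue spacers stand at about (274,343), (315,345) and (359,350). The vice is at about (523,355) with its knob to the left, the flask at (400,217) and the canister at (262,210). Next I'll crop closer.

```bash
cat > h.py <<'E'
import numpy as np, cv2
from scipy.spatial.transform import Rotation as R
from cell import observe, imaging, arm
def ray(n,uv):
    c=imaging.camera_params(n); q=cv2.undistortPoints(np.array(uv,float).reshape(-1,1,2),c['camera_matrix'],c['dist'])[:,0]
    v=np.c_[q[:,0],-q[:,1],-np.ones(len(q))]
    return c['origin'], v@R.from_rotvec(c['rotation']).as_matrix().T
def at_z(n,uv,z):
    o,v=ray(n,uv); return o+v*((z-o[2])/v[:,2])[:,None]
def proj(n,P):
    c=imaging.camera_params(n); q=(np.array(P,float).reshape(-1,3)-c['origin'])@R.from_rotvec(c['rotation']).as_matrix()
    return cv2.projectPoints((q*[1,-1,-1]).reshape(-1,1,3),np.zeros(3),np.zeros(3),c['camera_matrix'],c['dist'])[0][:,0]
def cloud(n,d):
    H,W=d.shape; u,v=np.meshgrid(np.arange(W),np.arange(H)); uv=np.c_[u.ravel(),v.ravel()]
    o,r=ray(n,uv); return (o+r*d.reshape(-1,1)).reshape(H,W,3)
def crop(n,p,x0,y0,x1,y1,s,fn):
    a=cv2.resize(p[y0:y1,x0:x1,::-1],None,fx=s,fy=s,interpolation=cv2.INTER_CUBIC); a=np.ascontiguousarray(a)
    for x in range(x0-x0%10+10,x1,10): cv2.line(a,((x-x0)*s,0),((x-x0)*s,6),(0,0,255),1); cv2.putText(a,str(x),((x-x0)*s-10,18),0,.35,(0,0,255))
    for y in range(y0-y0%10+10,y1,10): cv2.line(a,(0,(y-y0)*s),(6,(y-y0)*s),(0,0,255),1); cv2.putText(a,str(y),(8,(y-y0)*s+4),0,.35,(0,0,255))
    cv2.imwrite(fn,a)
E
python3 - <<'E'
from h import *
z=np.load('pics/top0.npz'); p,d=z['p'],z['d']
crop('top',p,312,220,412,276,8,'pics/vice.png'); crop('top',p,165,215,285,272,6,'pics/tray.png')
C=cloud('top',d)
np.set_printoptions(precision=4,suppress=True,linewidth=200)
print('bench',C[300,200],C[200,330])
print((C[225:276:3,318:412:4,2]*1000).round().astype(int))
print((C[225:268:3,168:284:4,2]*1000).round().astype(int))
# band colours from top faces z>0.07
m=(C[...,2]>.07)&(C[...,2]<.085); m[:,:165]=0;m[:,285:]=0;m[:215]=0;m[272:]=0
k,l,st,ce=cv2.connectedComponentsWithStats(m.astype(np.uint8))
for i in range(1,k):
    if st[i,4]>20:
        uv=np.argwhere(l==i)[:,::-1]; q=at_z('top',uv,.079)[:,:2].astype(np.float32); print(st[i],C[l==i][:,2].mean(),cv2.minAreaRect(q))
E
```

```text
bench [0.4267 0.3429 0.0023] [0.6032 0.1133 0.0025]
[[  0   3   1  -1   0   1  -2   3   0   1   0   0   1   1   2   1  -1  -2  14  14  15  13   0   2]
 [  2   1   0   2   0   1   0  -2   0   2   2   1   1   0   0  16  13  15  50  14  19  15   1 904]
 [  2   2   3   3   2  -1  -1   0   1   0  -1  11  14  13  13  43  51  54  52  23  14  17  -2   2]
 [ -1  -1  -2  -1   0  -1  -2   4  11  13  13  13  15  21  42  50  52  52  53  48  15  16   1   2]
 [  0  -1   2   2   1  13  15  15  14  51  24  50  19  19  43  51  53  49  51  48  14  13  17   0]
 [  1  15  14  13  18  16  13  31  47  49  32  51  23  20  40  53  51  52  52  51  14  14  18  -3]
 [ -4  16  20  12  13  22  24  21  51  49  49  49  22  21  35  49  50  51  54  51  12  13  15   2]
 [  0  13  15  13  15  19  19  20  46  52  49  52  20  21  30  48  51  55  50  51  19  14  14   2]
 [  3  14  44  15  15  22  20  18  48  47  49  36  42  22  22  46  47  52  50  48  49  15  14   1]
 [ -1   6  44  42  16  37  39  41  43  52  50  29  47  21  21  46  47  52  52  52  52  14  20   2]
 [ 43   0  45  46  38  39  41  37  35  48  50  21  51  18 
[... 2169 characters left out ...]
   6   7  -1]
 [  0   1   2 904   1  -1   1  -1  -2  -1   5  13  16  13  12  14  14  11  15  14  12  10  11   6   3   9   6  14   0]
 [  0   2  -2  -2   0   0   0   1   3  -1   3  -1   0   4  -2   1   2  -1  -1   0   1   0   3  -2   1   0   2  15  -1]]
[185 231  14  19 252] 0.0787136562335515 ((0.5296351313591003, 0.3471599519252777), (0.029122352600097656, 0.02122262865304947), 0.13118484616279602)
[215 231  11  20 183] 0.0790611922808655 ((0.5288935303688049, 0.3009134531021118), (0.03075963817536831, 0.016185743734240532), 0.4108741581439972)
[246 235   9  20 145] 0.07902863423274524 ((0.5226041674613953, 0.2519652247428894), (0.012533717788755894, 0.03049010969698429), 84.50236511230469)
```

View pics/vice.png

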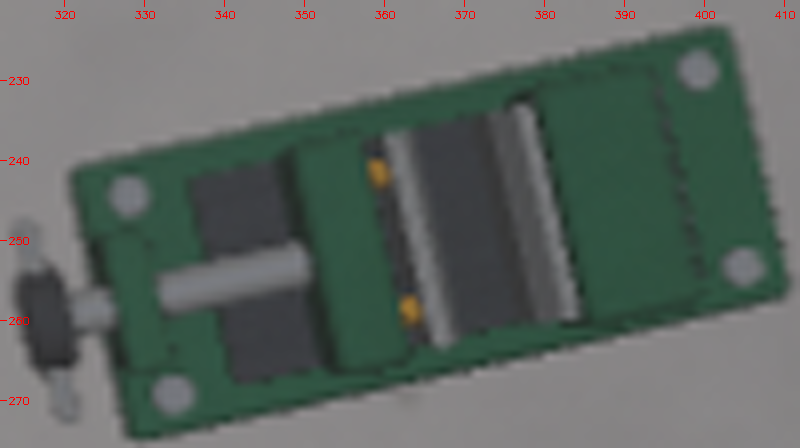

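View pics/tray.png

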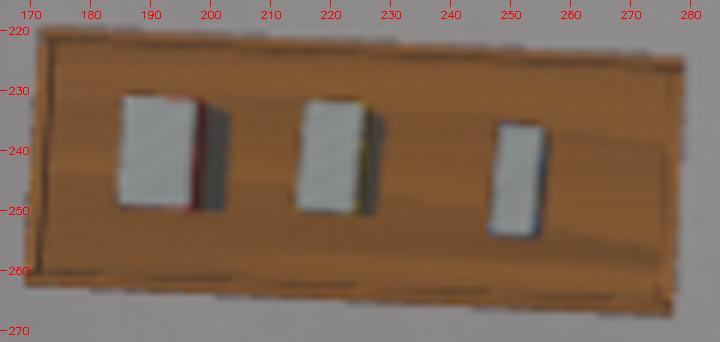

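Crops: fixed face's lead-in is the bright strip at u≈376–383, the slot is dark at u≈365–373, and the sprung lip is at u≈361–366. The spacers are nearly square to the tray. I'll now rectify the vice to get its frame and the opening.

```bash
python3 - <<'E'
from h import *
np.set_printoptions(precision=4,suppress=True,linewidth=200)
z=np.load('pics/top0.npz'); p,d=z['p'],z['d']
b=np.array([[320.8,241.2],[402.8,223.3],[410.3,257],[328,274.5]])
Q=at_z('top',b,.014); print('base',Q); print(np.degrees(np.arctan2(*(Q[0]-Q[1])[1::-1])),np.degrees(np.arctan2(*(Q[3]-Q[2])[1::-1])),np.linalg.norm(Q[0]-Q[1]),np.linalg.norm(Q[1]-Q[2]), Q.mean(0))
for nm,e in dict(fix_top=[[312+532/8,220+105/8],[312+580/8,220+318/8]],fix_bot=[[312+488/8,220+112/8],[312+538/8,220+325/8]],spr_in=[[312+412/8,220+135/8],[312+456/8,220+345/8]]).items():
    for zz in(.05,.04,.02): 
        E=at_z('top',e,zz); v=E[1]-E[0]; print(nm,zz,E[:,:2].ravel(),np.degrees(np.arctan2(-v[1],-v[0])),np.linalg.norm(v))
# profile along vice y, averaged along jaws; sheet at z=.04 
yd=Q[0]-Q[1]+Q[3]-Q[2]; yd/=np.linalg.norm(yd); xd=np.array([yd[1],-yd[0],0]); 
c=at_z('top',[[373,240+3]],.04)[0]
print('yd',yd,'xd',xd)
g=cv2.cvtColor(p,cv2.COLOR_RGB2GRAY)
c=at_z('top',[[312+510/8,220+220/8]],.04)[0]; print('c',c)
C=cloud('top',d)
for t in np.arange(-.016,.04,.001):
    P=[c+xd*s+yd*t for s in np.linspace(-.015,.015,31)]
    uv=proj('top',P).astype(np.float32); val=cv2.remap(g,uv[:,0],uv[:,1],cv2.INTER_LINEAR).mean()
    ii=uv.round().astype(int); print(round(t*1000),round(val,1),round(np.median(C[ii[:,1],ii[:,0],2])*1000,1),end=' | ')
E
```

```text
base [[ 0.5296  0.1315  0.014 ]
 [ 0.5608 -0.0135  0.014 ]
 [ 0.5017 -0.0257  0.014 ]
 [ 0.4718  0.1193  0.014 ]]
102.14566151407155 101.63912444784589 0.14834917263430447 0.06040459577917294 [0.516  0.0529 0.014 ]
fix_top 0.05 [0.542  0.0376 0.4974 0.0282] 11.943670746913869 0.04566169613623005
fix_top 0.04 [0.5425 0.0355 0.4973 0.0259] 11.943670746913947 0.046196107644396446
fix_top 0.02 [0.5434 0.0312 0.4971 0.0214] 11.943670746913895 0.047264930660729364
fix_bot 0.05 [0.5406 0.047  0.4959 0.0371] 12.49990190392916 0.04572703263928582
fix_bot 0.04 [0.541  0.0449 0.4958 0.0349] 12.499901903929134 0.046262208827306334
fix_bot 0.02 [0.5418 0.0409 0.4956 0.0306] 12.499901903929162 0.04733256120334732
spr_in 0.05 [0.5358 0.0631 0.4918 0.0544] 11.180161678823312 0.044795959394185556
spr_in 0.04 [0.5361 0.0613 0.4917 0.0525] 11.18016167882334 0.04532023856568608
spr_in 0.02 [0.5369 0.0576 0.4914 0.0486] 11.18016167882334 0.046368796908687046
yd [-0.2061  0.9785  0.    ] xd [0.9785 0.2061 0.    ]
c [0.5181 0.0406 0.04  ]
-16 69.5 50.8 | -15 69.4 50.4 | -14 68.5 50.1 | -13 65.9 50.5 | -12 61.4 50.0 | -11 57.6 48.9 | -10 70.3 48.1 | -9 97.0 49.8 | -8 111.0 50.1 | -7 108.2 50.5 | -6 95.4 50.6 | -5 83.9 48.1 | -4 79.7 47.4 | -3 78.8 45.8 | -2 78.8 43.8 | -1 76.5 41.4 | 0 68.2 39.5 | 1 59.9 35.8 | 2 57.0 31.0 | 3 57.1 25.6 | 4 58.6 22.5 | 5 60.2 20.7 | 6 60.7 20.5 | 7 60.8 20.4 | 8 60.9 21.6 | 9 60.9 21.2 | 10 60.9 20.0 | 11 60.8 20.2 | 12 60.8 20.2 | 13 60.8 20.6 | 14 61.4 21.1 | 15 62.5 20.9 | 16 67.1 22.6 | 17 75.6 43.4 | 18 87.6 48.2 | 19 103.0 50.6 | 20 113.1 49.6 | 21 113.2 49.6 | 22 103.0 50.0 | 23 83.2 39.8 | 24 69.2 33.9 | 25 67.7 28.6 | 26 68.2 22.1 | 27 65.5 21.2 | 28 63.7 47.4 | 29 66.0 49.0 | 30 68.8 49.1 | 31 70.3 49.1 | 32 70.6 48.9 | 33 70.8 49.8 | 34 70.8 49.6 | 35 70.8 49.8 | 36 71.1 50.2 | 37 70.9 50.4 | 38 70.9 50.6 | 39 70.8 49.7 |
```

Call:
{"api": "apply_moves", "payload": {"commands": [[100,0.2,0.5,0.1,0.1],[100,0.33,0.85,0,0.14],[100,0.33,0.85,0,0.14],[100,0.33,0.85,0,0.14],[100,0.33,0.85,0,0.14],[100,0.33,0.85,0,0.14],[100,0.33,0.85,0,0.14],[100,0.33,0.85,0,0.14],[100,0.33,0.85,0,0.14],[100,0.33,0.85,0,0.14],[100,0.33,0.85,0,0.14],[100,0.33,0.85,0,0.14]], "newtons": 20}}

```text
clock: 1.6
position: [0.4128, -0.0052, 0.2013]
ee_rot: [2.663, 1.667, 0.0]
force: [0.9, -0.8, -0.2]
width: 1.003
gripper_force: 0.0
```

Call:
{"api": "apply_moves", "payload": {"commands": [[100,0.32,0.85,0,0.12],[100,0.32,0.85,0,0.12],[100,0.32,0.85,0,0.12],[100,0.32,0.85,0,0.12],[100,0.32,0.85,-0.2,0.12],[100,0.34,0.85,-0.4,0.13],[100,0,0,-0.7,0],[100,0,0,0,0]]}}

```text
clock: 2.6
position: [0.5268, 0.2978, 0.1198]
ee_rot: [-2.316, -2.121, 0.011]
force: [-0.8, -0.6, -0.3]
width: 1.002
gripper_force: 0.0
```

```bash
python3 - <<'E'
from h import *
s=observe(); print(s['position'],s['ee_rot'])
p,d=imaging.get_image('top'); q,d2=imaging.get_image('side')
crop('top',p,165,200,285,280,4,'pics/a.png');crop('side',q,190,150,290,270,4,'pics/b.png')
a=cv2.imread('pics/a.png');b=cv2.imread('pics/b.png');H=480;c=np.zeros((H,880,3),np.uint8);c[:a.shape[0],:480]=a;c[:,480:]=b;cv2.imwrite('pics/ab.png',cv2.resize(c,(800,436)))
E
```

```text
[0.5268093  0.29775215 0.1198319 ] [-2.31632635 -2.12053339  0.01112921]
```

View pics/ab.png

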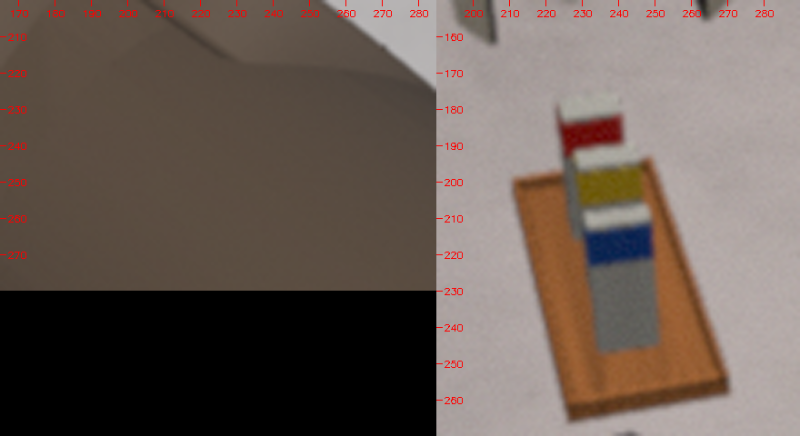

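Side view: the fingertips end at about (205,161) and (263,154). The yellow top face is centred near (237,192), with its front top edge running (229,195)–(248,194). I'll compare these with projections.

```bash
python3 - <<'E'
from h import *
np.set_printoptions(precision=4,suppress=True)
s=observe();T=s['position']; Rm=R.from_rotvec(s['ee_rot']).as_matrix()
print('toolY',np.degrees(np.arctan2(Rm[1,1],Rm[0,1])),Rm[:,2])
print('tips',proj('side',[T+Rm[:,1]*.046,T-Rm[:,1]*.046,T]))
c=np.array([.5289,.3009]);a=np.radians(-5);x=np.array([np.cos(a),np.sin(a)]);y=np.array([-x[1],x[0]])
P=[np.r_[c+x*i*.015+y*j*.008,.079] for j in(-1,1) for i in(-1,1)]
print('side corners',proj('side',P)); print('top',proj('top',P))
z=np.load('pics/top0.npz');g=z['p']
# subpixel quads from colour: aluminium bright vs wood, by blue channel threshold
q=cv2.resize(g[215:272,165:285,2],None,fx=6,fy=6,interpolation=cv2.INTER_CUBIC)
k,l,st,ce=cv2.connectedComponentsWithStats((q>105).astype(np.uint8))
for i in range(1,k):
    if 2000<st[i,4]<15000:
        uv=(np.argwhere(l==i)[:,::-1]+.5)/6-.5+[165,215]; w=at_z('top',uv,.079)[:,:2].astype(np.float32); print(cv2.minAreaRect(w*1000))
E
```

```text
toolY -5.141514735052317 [-0.0003 -0.0005 -1.    ]
tips [[262.5835 167.4916]
 [207.9074 174.1622]
 [235.4696 170.801 ]]
side corners [[228.9416 196.1463]
 [246.338  193.8691]
 [227.8499 191.1278]
 [245.0102 188.9081]]
top [[224.0545 250.1867]
 [225.8028 231.6829]
 [214.2023 249.306 ]
 [215.9769 230.8124]]
((529.982666015625, 348.7615966796875), (19.320999145507812, 28.870162963867188), 86.91079711914062)
((528.82763671875, 301.9385986328125), (15.42920207977295, 29.05012321472168), 84.67609405517578)
((522.2654418945312, 251.48423767089844), (12.016589164733887, 29.247785568237305), 84.58809661865234)
```

Call:
{"api": "apply_moves", "payload": {"commands": [[100,0.03,0.06,-0.4,0],[100,0,0,-0.4,0],[100,0,0,-0.3,0],[100,0,0,-0.18,0],[60,0,0,0,0],[40,0,0,0,0],[20,0,0,0,0],[10,0,0,0,0],[10,0,0,0,0],[10,0,0,0,0]], "newtons": 20}}

```text
clock: 3.95
position: [0.5308, 0.3029, 0.0465]
ee_rot: [2.318, 2.12, 0.0]
force: [-0.6, 0.4, -0.4]
width: 0.394
gripper_force: 0.1
```

Call:
{"api": "apply_moves", "payload": {"commands": [[10,0,0,0,0],[10,0,0,0,0],[10,0,0,0,0],[10,0,0,0,0]]}}

```text
clock: 4.45
position: [0.5307, 0.3029, 0.0465]
ee_rot: [-2.318, -2.12, -0.0]
force: [-1.1, -0.5, 0.4]
width: 0.313
gripper_force: 20.0
```

Call:
{"api": "apply_moves", "payload": {"commands": [[10,0,0,0.3,0],[10,0,0,0.6,0],[10,0,0,0.5,0],[10,-0.03,-0.4,0,0.05],[10,-0.04,-0.7,0,0.1],[10,-0.04,-0.7,0,0.1],[10,-0.04,-0.7,0,0.1],[10,-0.04,-0.7,0,0.1],[10,-0.04,-0.6,0,0.1],[10,-0.015,-0.4,0,0.05],[10,0,0,0,0],[10,0,0,0,0]], "newtons": 25}}

```text
clock: 5.95
position: [0.5163, 0.0518, 0.1313]
ee_rot: [1.975, 2.443, 0.002]
force: [-0.4, 0.4, -0.3]
width: 0.302
gripper_force: 25.0
```

```bash
python3 - <<'E'
from h import *
np.set_printoptions(precision=4,suppress=True)
s=observe(); print(s['position'],s['ee_rot'],s['force'],s['width'])
Rm=R.from_rotvec(s['ee_rot']).as_matrix();print('toolY',np.degrees(np.arctan2(Rm[1,1],Rm[0,1])),Rm[:,2])
q,d2=imaging.get_image('side'); np.savez('pics/s1.npz',p=q,d=d2)
crop('side',q,215,220,325,370,5,'pics/s1.png')
F=np.array([.5181,.0406]);x=np.array([.978,.208]);y=np.array([-.208,.978])
for zz in(.05,.04): print('fixed edge',zz,proj('side',[np.r_[F+x*i*.023-y*(.004 if zz>.045 else 0),zz] for i in(-1,1)]).ravel())
t=s['position'][:2]-y*.0014; f=s['position'][2]-.0425
print('foot',proj('side',[np.r_[t+x*i*.015+y*j*.008,f] for j in(-1,1) for i in(-1,1)]))
E
```

```text
[0.5163 0.0518 0.1313] [1.9748 2.4426 0.0017] [-0.4181  0.3536 -0.2728] 0.30226572469070434
toolY 12.091153679660481 [ 0.0011  0.0005 -1.    ]
fixed edge 0.05 [258.3229 319.7915 288.2697 307.3031]
fixed edge 0.04 [257.382  323.001  287.0025 310.5802]
foot [[260.7182 293.9096]
 [280.7799 285.9515]
 [255.3675 286.5549]
 [275.1931 278.8426]]
```

View pics/s1.png

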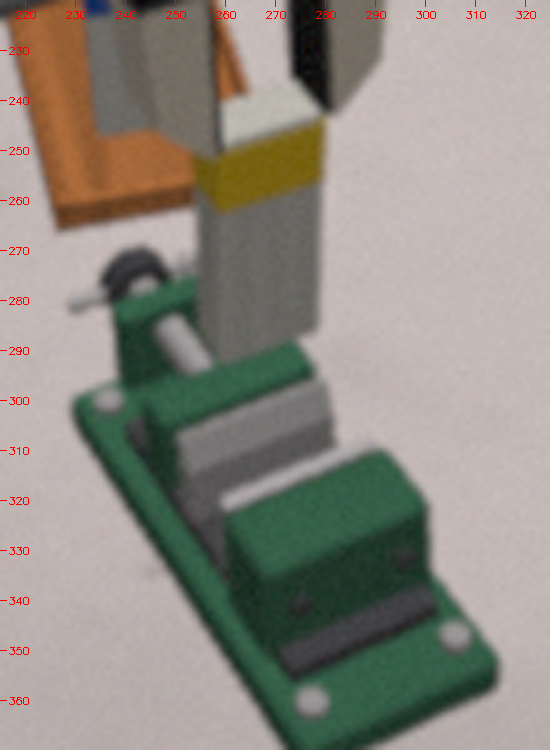

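Side view: the yellow spacer hangs upright. Its front foot corners are at about (258.4,292.4) and (278.4,286.4), its top front corners at (259,249.4) and (279.8,244.4). The fixed lip's inner edge runs (259.4,319.4)–(289,307). I'll solve for the pose relative to the vice.

```bash
cat >> h.py <<'E'
from scipy.optimize import least_squares
F=np.array([.5181,.0406]);VX=np.array([.978,.208]);VY=np.array([-.208,.978])
def fit(n,loc,obs,p0):  # loc corner coords (m), p=(x,y,z,yaw)
    loc=np.array(loc);obs=np.array(obs)
    def f(p): return (proj(n,loc@R.from_rotvec([0,0,p[3]]).as_matrix().T+p[:3])-obs).ravel()
    r=least_squares(f,p0,x_scale=[.01,.01,.01,.1]); return r.x,f(r.x)
E
python3 - <<'E'
from h import *
np.set_printoptions(precision=4,suppress=True)
s=observe();T=s['position']
loc=[[-.015,-.008,.075],[.015,-.008,.075],[.015,.008,.075],[-.015,-.008,.001],[.015,-.008,.001],[-.015,.008,.001]]
obs=[[259,249.4],[279.8,244.4],[274,237],[258.4,292.4],[278.4,286.4],[254.4,288.6]]
p,r=fit('side',loc,obs,[.516,.05,.09,.2]); print(p,r.round(1)); d=p[:2]-F; print('spacer in vice x,y',d@VX*1e3,d@VY*1e3,np.degrees(p[3]),'tcp',(T[:2]-F)@VX*1e3,(T[:2]-F)@VY*1e3)
o=[[259.4,319.4],[289,307]]
for o1,z in((o,.05),): 
  w=at_z('side',o1,z)[:,:2]-F; print('lip (expect y=-4)',w@VX*1e3,w@VY*1e3)
# sprung slope: top-inner edge and lower edge of slope
for nm,o1,z in(('spr top',[[215+178/5,220+430/5],[215+325/5,220+378/5]],.05),('spr z40',[[215+188/5,220+475/5],[215+332/5,220+415/5]],.04)):
  w=at_z('side',o1,z)[:,:2]-F; print(nm,w@VX*1e3,w@VY*1e3)
E
```

```text
[0.517  0.0548 0.0834 0.1657] [-2.   1.5 -1.1 -0.6 -0.7 -0.2  1.5  1.4  1.8  0.1  0.7 -2.3]
spacer in vice x,y 1.8852355157109897 14.08797175213556 9.49267229609915 tcp 0.6265285150032778 11.719290307009175
lip (expect y=-4) [-21.4254  24.1432] [-4.092  -4.0011]
spr top [-20.9605  23.8404] [24.1571 21.6064]
spr z40 [-22.2403  23.1661] [16.4561 16.7248]
```

```bash
python3 - <<'E'
from h import *
np.set_printoptions(precision=4,suppress=True)
z=np.load('pics/s1.npz');C=cloud('side',z['d'])
def plane(P):
    P=P[np.isfinite(P).all(1)];P=P[np.abs(P-np.median(P,0)).max(1)<.06]
    for _ in range(3):
        c=P.mean(0);n=np.linalg.svd(P-c)[2][2];e=(P-c)@n;P=P[np.abs(e)<2.5*e.std()+1e-4]
    return c,n*np.sign(-n[1]),e.std(),len(P)
c,n,e,k=plane(C[264:285,261:276].reshape(-1,3));print('front',c,n,e,k,'yaw',np.degrees(np.arctan2(n[0],-n[1])),'tilt',np.degrees(np.arcsin(n[2])),'in vice y',(c[:2]-F)@VY*1e3)
# narrow side face (left, -x)
g=cv2.cvtColor(z['p'],cv2.COLOR_RGB2GRAY)
for v in range(246,296,4): print(v,g[v,248:286])
E
```

```text
front [0.5155 0.0422 0.1182] [ 0.2205 -0.9753 -0.0118] 0.0006796390445943999 304 yaw 12.73704577416607 tilt -0.6752928676732415 in vice y 2.0793628613446136
246 [110 111 110 108 112 110 109 110 105  97  83 130 175 184 178 179 174 170
 160 151 142 129 125 116 112 111 112 100  96  98  99 117 160 187 193 191
 192 189]
250 [112 115 111 111 109 103  99 104 106 102  84  88 107 110 106 103  97  96
  95  94  92  94  96  96  95  96  95  95  96  96 100 121 160 185 189 189
 189 191]
254 [115 114 112 115 110  99  87  80  83  85  87  99  95  93  92  96  93  92
  95  93  98  92  94  98  95  95  96  92  97  96 100 128 167 189 191 188
 188 186]
258 [ 78  76  77  72  69  78  86  86  86  81  90  92  96  95  98  94  97  93
  97  95  92  96  98  95  97 102 100  98 102 102 118 153 184 195 190 190
 192 189]
262 [134 147 152 158 161 144 120  93  88  89  94  95 103  98  98  98 101 101
 101 103 101  98 100 104 102 105 103 106  98 104 118 155 186 193 191 191
 189 189]
266 [192 188 192 190 191 172 131  97  90  92  97 106 104 106 102 101 100 103
 104 103 102 102 104 101 100 107 104  98 101 103 124 161 187 191 1
[... 436 characters left out ...]
04 102 103 101  98 100 104 132 167 189 188 191 188
 188 187]
282 [ 63  75  71  59  47  56  69  85  90  93  97 104 104 105 103 101 101 103
 105 103 102 101  98 100 102 100  99 104 100 108 132 168 188 189 188 188
 185 189]
286 [136 149 156 155 140 113  86  80  90  94  97 104 102 103 100 105 100 104
 102 105 105 100 102 101  98 102 106 113 127 141 164 183 187 189 188 187
 187 185]
290 [ 79 100 122 138 149 156 156 143 114  89  93 103 101 102 100 102  98  95
  96  88  84  85  81  82  81  82  90 113 149 175 184 181 182 182 178 180
 181 182]
294 [ 55  59  71  84  98 110 110 103  95  87  84  80  80  86  83  83  84  83
  82  83  84  84  80  82  78  74  70  60  66  95 137 173 182 180 181 181
 181 182]
```

Call:
{"api": "apply_moves", "payload": {"commands": [[10,0.004,-0.02,-0.3,0],[10,0,0,-0.25,0],[10,0,0,-0.1,0],[10,0,0,-0.05,0],[10,0,0,-0.05,0],[10,0,0,0,0]]}}

```text
clock: 6.75
position: [0.5164, 0.0497, 0.0855]
ee_rot: [1.975, 2.443, 0.0]
force: [0.4, 1.3, -1.5]
width: 0.308
gripper_force: 25.0
```

Call:
{"api": "apply_moves", "payload": {"commands": [[10,0,0,-0.04,0],[10,0,0,-0.04,0],[10,0,0,-0.04,0],[10,0,0,0,0]]}}

```text
clock: 7.25
position: [0.5161, 0.0497, 0.078]
ee_rot: [-1.975, -2.443, 0.0]
force: [-0.8, -1.1, -1.2]
width: 0.306
gripper_force: 25.0
```

Call:
{"api": "apply_moves", "payload": {"commands": [[10,0,0,-0.04,0],[10,0,0,-0.04,0],[10,0,0,-0.04,0]]}}

```text
clock: 7.62
position: [0.5163, 0.0497, 0.0709]
ee_rot: [-1.975, -2.443, -0.0]
force: [-0.9, -0.4, -0.4]
width: 0.31
gripper_force: 25.0
```

Call:
{"api": "apply_moves", "payload": {"commands": [[10,0,0,-0.03,0],[10,0,0,-0.03,0],[10,0,0,0,0]]}}

```text
clock: 8.0
position: [0.5162, 0.0497, 0.0673]
ee_rot: [-1.975, -2.443, 0.0]
force: [-0.7, 1.0, -1.0]
width: 0.307
gripper_force: 25.0
```

Call:
{"api": "apply_moves", "payload": {"commands": [[10,0,0,0.2,0],[10,0,0,0.46,0],[10,0,0,0.4,0],[10,0.03,0.4,0,-0.05],[10,0.04,0.7,0,-0.1],[10,0.04,0.7,0,-0.1],[10,0.04,0.7,0,-0.1],[10,0.04,0.7,0,-0.1],[10,0.04,0.6,0,-0.1],[10,0.01,0.42,0,-0.05],[10,0,0,0,0]]}}

```text
clock: 9.38
position: [0.5299, 0.3059, 0.1321]
ee_rot: [-2.314, -2.123, -0.003]
force: [-0.3, -0.3, -0.7]
width: 0.307
gripper_force: 25.0
```

Call:
{"api": "apply_moves", "payload": {"commands": [[10,0,0,-0.4,0],[10,0,0,-0.5,0],[10,0,0,-0.3,0],[10,0,0,-0.1,0],[10,0,0,-0.06,0],[10,0,0,0,0]]}}

```text
clock: 10.12
position: [0.531, 0.3031, 0.05]
ee_rot: [2.318, 2.12, 0.001]
force: [0.4, 0.4, -0.9]
width: 0.31
gripper_force: 25.0
```

Call:
{"api": "apply_moves", "payload": {"commands": [[10,0,0,-0.04,0],[10,0,0,-0.02,0],[10,0,0,0,0],[10,0,0,0,0]]}}

```text
clock: 10.62
position: [0.5309, 0.3032, 0.0463]
ee_rot: [2.318, 2.12, 0.001]
force: [-1.4, -0.4, 3.6]
width: 0.306
gripper_force: 25.0
```

Call:
{"api": "apply_moves", "payload": {"commands": [[40,0,0,0,0],[60,0,0,0,0],[100,0,0,0,0],[100,0,0,0,0],[100,0,0,0,0],[100,0,0,0.3,0],[100,0,0,0.5,0],[100,0,0,0.5,0],[100,0,0.4,0,0.05],[100,0,0.36,0,0.05],[100,0,0,0,0]]}}

```text
clock: 12.0
position: [0.5297, 0.351, 0.1241]
ee_rot: [-2.26, -2.18, -0.001]
force: [0.1, -0.3, 0.8]
width: 0.999
gripper_force: 0.0
```

```bash
python3 - <<'E'
from h import *
s=observe(); print(s['position'],s['ee_rot'],s['width'])
Rm=R.from_rotvec(s['ee_rot']).as_matrix();print('toolY',np.degrees(np.arctan2(Rm[1,1],Rm[0,1])))
q,d2=imaging.get_image('side')
crop('side',q,190,140,290,260,5,'pics/s2.png')
E
```

```text
[0.52966094 0.35096486 0.12414102] [-2.25969730e+00 -2.18048232e+00 -8.97228103e-04] 0.999480268902878
toolY -2.0441280732588556
```

View pics/s2.png

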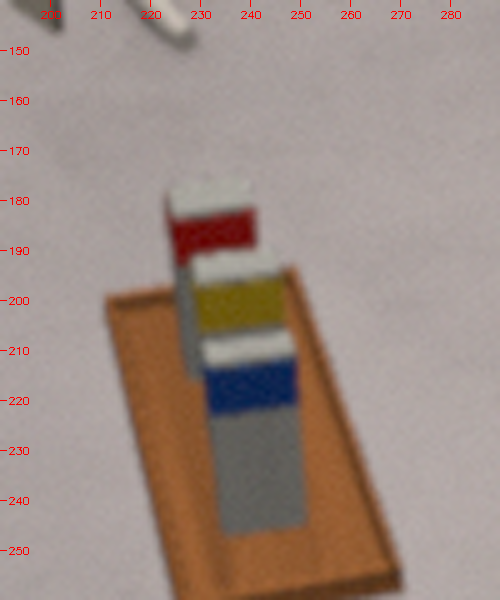

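The three spacers all stand upright in the tray. Yellow went in with no drag, so it is loose. Red is next.

Call:
{"api": "apply_moves", "payload": {"commands": [[100,0,-0.02,-0.4,-0.04],[100,0,0,-0.5,0],[100,0,0,-0.3,0],[100,0,0,-0.1,0],[60,0,0,0,0],[40,0,0,0,0],[10,0,0,0,0],[10,0,0,0,0],[10,0,0,0,0],[10,0,0,0,0],[10,0,0,0,0],[10,0,0,0,0]], "newtons": 25}}

```text
clock: 13.55
position: [0.5306, 0.3473, 0.0458]
ee_rot: [-2.286, -2.155, 0.0]
force: [0.2, 0.0, 0.5]
width: 0.317
gripper_force: 25.0
```

Call:
{"api": "apply_moves", "payload": {"commands": [[10,0,0,0,0],[10,0,0,0,0]]}}

```text
clock: 13.8
position: [0.5306, 0.3473, 0.0458]
ee_rot: [2.286, 2.155, -0.0]
force: [0.1, 0.0, 1.1]
width: 0.315
gripper_force: 25.0
```

Call:
{"api": "apply_moves", "payload": {"commands": [[10,0,0,0.3,0],[10,0,0,0.6,0],[10,0,0,0.5,0],[10,-0.03,-0.4,0,0.04],[10,-0.03,-0.7,0,0.08],[10,-0.04,-0.8,0,0.09],[10,-0.04,-0.8,0,0.09],[10,-0.04,-0.8,0,0.09],[10,-0.03,-0.7,0,0.08],[10,-0.03,-0.5,0,0.05],[10,0,-0.26,0,0.02],[10,0,0,0,0]]}}

```text
clock: 15.3
position: [0.5166, 0.0483, 0.1307]
ee_rot: [1.978, 2.439, -0.0]
force: [-0.1, 0.8, -1.7]
width: 0.313
gripper_force: 25.0
```

Call:
{"api": "apply_moves", "payload": {"commands": [[10,0,0,0,0]]}}

```text
clock: 15.42
position: [0.5165, 0.0508, 0.1305]
ee_rot: [1.974, 2.443, 0.002]
force: [-0.3, 0.2, -1.1]
width: 0.312
gripper_force: 25.0
```

```bash
python3 - <<'E'
from h import *
np.set_printoptions(precision=4,suppress=True)
s=observe();T=s['position']; print(T); Rm=R.from_rotvec(s['ee_rot']).as_matrix();print('toolY',np.degrees(np.arctan2(Rm[1,1],Rm[0,1])),'tcp vice',(T[:2]-F)@VX*1e3,(T[:2]-F)@VY*1e3)
q,d=imaging.get_image('side');C=cloud('side',d)
P=C[264:283,261:276].reshape(-1,3);P=P[np.abs(P-np.median(P,0)).max(1)<.06]
for _ in range(3):
    c=P.mean(0);n=np.linalg.svd(P-c)[2][2];e=(P-c)@n;P=P[np.abs(e)<2.5*e.std()]
n*=np.sign(-n[1]);print(c,n,len(P),e.std(),'yaw',np.degrees(np.arctan2(n[0],-n[1])),'tilt',np.degrees(np.arcsin(n[2])),'y',(c[:2]-F)@VY*1e3)
E
```

```text
[0.5165 0.0508 0.1305]
toolY 12.120876979796835 tcp vice 0.604405615189754 10.309225552780545
[0.5155 0.0418 0.1201] [ 0.2215 -0.9752 -0.0045] 283 0.0007171548657480126 yaw 12.796239368432184 tilt -0.2573268250187172 y 1.7539127293184675
```

Call:
{"api": "apply_moves", "payload": {"commands": [[10,0.002,-0.006,-0.3,0],[10,0,0,-0.25,0],[10,0,0,-0.08,0],[10,0,0,-0.04,0],[10,0,0,0,0]]}}

```text
clock: 16.1
position: [0.5165, 0.0495, 0.0897]
ee_rot: [-1.975, -2.443, -0.0]
force: [-0.4, -0.4, -0.2]
width: 0.311
gripper_force: 25.0
```

Call:
{"api": "apply_moves", "payload": {"commands": [[10,0,0,-0.03,0],[10,0,0,-0.03,0],[10,0,0,0,0]]}}

```text
clock: 16.48
position: [0.5165, 0.0492, 0.0861]
ee_rot: [1.975, 2.443, 0.0]
force: [0.5, -0.6, 0.2]
width: 0.312
gripper_force: 25.0
```

Call:
{"api": "apply_moves", "payload": {"commands": [[10,0,0,-0.03,0],[10,0,0,-0.03,0],[10,0,0,0,0]]}}

```text
clock: 16.85
position: [0.5169, 0.0496, 0.0829]
ee_rot: [1.975, 2.442, 0.001]
force: [-1.6, -0.9, 3.9]
width: 0.312
gripper_force: 25.0
```

Call:
{"api": "apply_moves", "payload": {"commands": [[10,0,0,-0.03,0],[10,0,0,-0.03,0],[10,0,0,0,0]]}}

```text
clock: 17.23
position: [0.5174, 0.0499, 0.0797]
ee_rot: [1.974, 2.442, 0.003]
force: [0.4, -0.1, 6.9]
width: 0.315
gripper_force: 25.0
```

Call:
{"api": "apply_moves", "payload": {"commands": [[10,0,0,-0.03,0],[10,0,0,-0.03,0],[10,0,0,0,0]]}}

```text
clock: 17.6
position: [0.5171, 0.0497, 0.0755]
ee_rot: [1.975, 2.442, 0.002]
force: [0.9, 0.3, 3.0]
width: 0.314
gripper_force: 25.0
```

```bash
python3 - <<'E'
from h import *
np.set_printoptions(precision=3,suppress=True)
for _ in range(3):
    s=observe();print(s['position'],s['ee_rot'],s['force'],s['ft_torque'])
    imaging.get_image('side')
E
```

```text
[0.517 0.05  0.076] [1.975 2.442 0.002] [0.934 0.34  2.982] [ 0.088 -0.534 -0.111]
[0.517 0.05  0.076] [1.975 2.442 0.002] [2.411 0.709 3.73 ] [ 0.093 -0.585 -0.081]
[0.517 0.05  0.076] [1.975 2.442 0.002] [1.152 1.334 3.574] [ 0.091 -0.595 -0.069]
```

It passed the lead-in and now slides with about 3 N of drag, so red fits. I'll keep pushing down.

Call:
{"api": "apply_moves", "payload": {"commands": [[10,0,0,-0.03,0],[10,0,0,-0.03,0],[10,0,0,-0.03,0],[10,0,0,0,0]]}}

```text
clock: 18.25
position: [0.5161, 0.0493, 0.0695]
ee_rot: [-1.975, -2.443, 0.001]
force: [1.8, -0.4, 1.3]
width: 0.314
gripper_force: 25.0
```

Call:
{"api": "apply_moves", "payload": {"commands": [[10,0,0,-0.03,0],[10,0,0,-0.03,0],[10,0,0,-0.03,0],[10,0,0,0,0]]}}

```text
clock: 18.75
position: [0.5162, 0.0493, 0.0642]
ee_rot: [-1.975, -2.443, 0.0]
force: [0.7, 0.2, 1.8]
width: 0.316
gripper_force: 25.0
```

Call:
{"api": "apply_moves", "payload": {"commands": [[10,0,0,-0.02,0],[10,0,0,-0.02,0],[10,0,0,0,0]]}}

```text
clock: 19.12
position: [0.5163, 0.0494, 0.062]
ee_rot: [-1.975, -2.443, 0.0]
force: [0.2, 1.4, 3.0]
width: 0.31
gripper_force: 25.0
```

Call:
{"api": "apply_moves", "payload": {"commands": [[10,0,0,-0.015,0],[10,0,0,-0.015,0],[10,0,0,0,0]]}}

```text
clock: 19.5
position: [0.5166, 0.0494, 0.0614]
ee_rot: [1.974, 2.442, -0.0]
force: [-4.1, -1.1, 19.6]
width: 0.318
gripper_force: 25.2
```

Call:
{"api": "apply_moves", "payload": {"commands": [[10,0,0,0.02,0],[10,0,0,0,0],[40,0,0,0,0],[50,0,0,0,0],[70,0,0,0,0],[100,0,0,0,0],[100,0,0,0,0],[100,0,0,0,0],[100,0,0,0.3,0],[100,0,0,0.6,0],[100,0,0,0.6,0],[100,0,0,0.6,0]]}}

```text
clock: 21.0
position: [0.5164, 0.0497, 0.1899]
ee_rot: [1.974, 2.443, 0.001]
force: [1.8, -0.5, -0.4]
width: 0.998
gripper_force: 0.0
```

Call:
{"api": "apply_moves", "payload": {"commands": [[100,-0.4,-0.5,0.2,0],[100,-0.5,-0.7,0,0],[100,-0.3,-0.7,0,0],[100,-0.3,-0.7,0,0],[100,-0.3,-0.7,0,0],[100,0,0,0,0]]}}

```text
clock: 21.75
position: [0.407, -0.1518, 0.2003]
ee_rot: [1.982, 2.437, -0.002]
force: [0.8, -0.1, -0.1]
width: 0.998
gripper_force: 0.0
```

```bash
python3 - <<'E'
from h import *
np.set_printoptions(precision=4,suppress=True)
s=observe(); print(s['clock'],s['position'],s['force'])
p,d0=imaging.get_image('top');q,d=imaging.get_image('side')
crop('top',p,312,215,412,280,4,'pics/a.png');crop('side',q,215,220,315,350,4,'pics/b.png')
a=cv2.imread('pics/a.png');b=cv2.imread('pics/b.png');c=np.zeros((520,800,3),np.uint8);c[:a.shape[0],:400]=a;c[:,400:]=b;cv2.imwrite('pics/ab3.png',c)
C=cloud('side',d);D=cloud('top',d0)
m=(D[...,2]>.083)&(D[...,2]<.11);m[:,:355]=0;m[:,395:]=0;m[:215]=0;m[280:]=0
P=D[m];print('top face',len(P),'z',np.median(P[:,2]),'vice y',(P[:,:2].mean(0)-F)@VY*1e3,'x',(P[:,:2].mean(0)-F)@VX*1e3)
uv=np.argwhere(m)[:,::-1];print(cv2.minAreaRect(((at_z('top',uv,.095)[:,:2])*1000).astype(np.float32)))
E
```

```text
21.75 [ 0.407  -0.1518  0.2003] [ 0.7512 -0.1096 -0.0878]
top face 277 z 0.09550841366751561 vice y 11.580418465176626 x 1.2668822961739654
((516.962890625, 52.27561569213867), (30.578489303588867, 22.992870330810547), 12.287219047546387)
```

View pics/ab3.png

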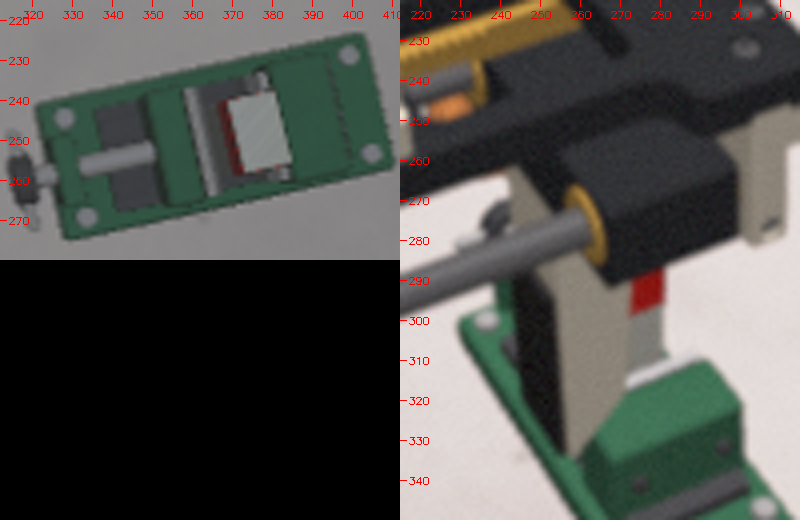

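Top view: red stands in the slot at (370–385, 238–258), and the sprung lip has moved about 2 px (~3.5 mm), so it is pinched. The arm hides the side view, so I'll move it clear and check that red is flush and upright.

Call:
{"api": "apply_moves", "payload": {"commands": [[100,-0.2,-0.8,0,0],[100,-0.2,-0.8,0,0],[100,-0.2,-0.8,0,0],[100,-0.2,-0.8,0,0],[100,-0.2,-0.8,0,0],[100,0,0,0,0]]}}

```text
clock: 22.6
position: [0.3481, -0.3913, 0.1994]
ee_rot: [1.979, 2.439, 0.0]
force: [-0.0, 0.1, -0.3]
width: 1.002
gripper_force: 0.0
```

```bash
python3 - <<'E'
from h import *
np.set_printoptions(precision=4,suppress=True)
s=observe(); print(s['clock'],s['position'])
p,d0=imaging.get_image('top');q,d=imaging.get_image('side');C=cloud('side',d);D=cloud('top',d0)
a=cv2.resize(q[140:360,180:330,::-1],None,fx=2.7,fy=2.7);cv2.imwrite('pics/f.png',a)
W=(C[...,:2]-F);vy=W@VY;vx=W@VX
m=(np.abs(vx)<.012)&(C[...,2]>.055)&(C[...,2]<.09)&(np.abs(vy)<.006)
P=C[m]
for _ in range(3):
    c=P.mean(0);n=np.linalg.svd(P-c)[2][2];e=(P-c)@n;P=P[np.abs(e)<2.5*e.std()]
n*=np.sign(-n[1]);print(len(P),e.std(),'yaw',np.degrees(np.arctan2(n[0],-n[1])),'tilt',np.degrees(np.arcsin(n[2])),'face y',(c[:2]-F)@VY*1e3)
m=(np.abs(vx)<.02)&(C[...,2]>.088)&(C[...,2]<.105)&(vy>0.004)&(vy<.017);print('side top z',C[m][:,2].mean(),m.sum())
g=cv2.cvtColor(p,cv2.COLOR_RGB2GRAY)
for z,rng in((.095,range(-4,26)),(.05,range(14,34))):
  o=[]
  for t in rng:
    uv=proj('top',[np.r_[F+VX*x+VY*t/1e3,z] for x in (np.linspace(-.01,.01,15) if z>.09 else np.r_[-.021:-.017:5j,.018:.021:5j])]).astype(np.float32);o.append((t,int(cv2.remap(g,uv[:,0],uv[:,1],1).mean())))
  print(z,o)
E
```

```text
22.6 [ 0.3481 -0.3913  0.1994]
291 0.000695150192810255 yaw 12.579941916092727 tilt -0.9215524551837208 face y 0.2948272025923135
side top z 0.09484159888146862 169
0.095 [(-4, 69), (-3, 69), (-2, 69), (-1, 67), (0, 81), (1, 114), (2, 132), (3, 136), (4, 137), (5, 137), (6, 137), (7, 137), (8, 137), (9, 137), (10, 137), (11, 137), (12, 137), (13, 137), (14, 137), (15, 137), (16, 137), (17, 138), (18, 135), (19, 122), (20, 90), (21, 55), (22, 44), (23, 44), (24, 49), (25, 57)]
0.05 [(14, 60), (15, 61), (16, 61), (17, 62), (18, 62), (19, 62), (20, 62), (21, 65), (22, 71), (23, 81), (24, 96), (25, 111), (26, 113), (27, 107), (28, 87), (29, 70), (30, 63), (31, 66), (32, 69), (33, 70)]
```

View pics/f.png

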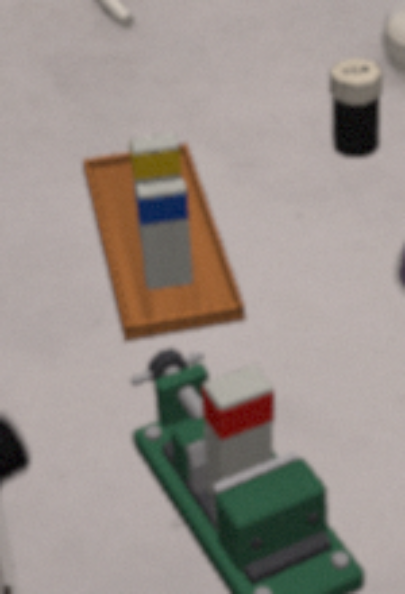

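Red sits flush (face at about 0.3 mm), square and home (top at 95 mm). The sprung jaw is deflected to 20 mm. Yellow and blue stand upright in the tray.

```bash
python3 -c "
from cell import arm
print(arm.sign_off())"
```

```text
the job is handed in; nothing more can be done
None
```

I handed the job in with the red (20 mm) spacer gripped by the sprung jaw: square, upright, fully home on the seat and against the fixed jaw. Yellow went in loose and is back upright in the tray. I did not try blue (12 mm), since it is thinner than the already loose yellow, and it still stands in the tray. The flask and canister were not touched.

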